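Show which dish goes on the colony counter

TASK

Show the trainee which dish goes where: switch the colony counter on by pushing its toggle lever all the way over to the far side, then point at the smallest petri dish with the fingertips just above the middle of it and hold still there for two seconds. Then point in the same way at the middle of the counter's round reading plate and finish there, still pointing. Do not touch the dishes or the plate, pick nothing up, and leave everything else where it stands.

Things in the scene. Friction and masses are not known exactly. Their poses are not given: they have to be found in the camera images.
- counter: The colony counter: a low fixed casing, 240 mm (its x) by 280 mm (its y) by 70 mm tall, with a round white reading plate and a toggle lever on top. Origin: centre of its underside; z up; its front (-x) faces roughly towards the robot, its far side is +x.
- plate: The counter's round white reading plate, 104 mm diameter, 5 mm thick, fixed on the casing's top left half (70 mm above the bench). Origin: centre of its underside, axes as the counter's. It lies at (20, 45, 70) mm in the counter's frame.
- plate_top (a point): Middle of the reading plate's upper face, 75 mm above the bench; axes as the counter's.
- power (a joint): The counter's toggle lever, a steel rod 10 mm thick with a 26 mm ball on its end, on the casing's top right half, on a black block 70 x 50 mm, 25 mm tall. It hinges about the counter's y axis at (-60, -85, 92) mm in the counter's frame and stays where it is left; about 1 N at the ball moves it. 0: leans 0.5 rad to the near side (off); 1.0: leans 0.5 rad to the far side against its stop (on). It starts between 0 and 0.2.
- power_tip (a point): Centre of the ball on the lever's end, 70 mm from the hinge: about 153 mm above the bench at either end of the swing, 162 mm at mid swing.
- small_dish: The smallest of the three petri dishes: covered, round, 55 mm diameter, 14 mm high, loose on the bench. Origin: centre of its underside, z up.
- small_dish_top (a point): Middle of the small dish's lid, 14 mm above its underside.
- dish_a: A covered petri dish, 90 mm diameter, 16 mm high; origin: centre of its underside. A bystander: leave it where it is.
- dish_b: The other 90 mm petri dish, as dish_a. A bystander: leave it where it is.
- beaker: Glass beaker, 68 mm diameter, 80 mm tall, standing open side up; origin: centre of its underside. A bystander: leave it where it is.
- bung: Small dark rubber stopper, 28 mm diameter, 26 mm tall; origin: centre of its underside. A bystander: leave it where it is.
- spatula: Flat steel lab spatula, 180 mm long, 5 mm thick, lying on the bench; origin: middle of its underside, its own x axis along it. A bystander: leave it where it is.
- jar: Clear plastic jar with a yellow cap, 70 mm diameter, 90 mm tall; origin: centre of its underside. A bystander: leave it where it is.
- rack: Green tube rack with capped tubes, 100 x 200 mm, 91 mm tall over the tubes; origin: centre of its underside. A bystander: leave it where it is.
Not all that is in view belongs to the job. What is shaped like the small_dish but purple or red is not meant.

How it is judged:
On the way, in this order (a step that is already met when the one before it is completed fails the run):
1. the counter's lever is pushed over to the far side (value of joint power above 0.85 rad), for 0.1 s.
2. with the counter on, the fingertips dwell just above the middle of the small dish, touching nothing (horizontal distance between the grasp point and small_dish_top below 0.025 m and z of the grasp point in the frame of small_dish_top between 0.005 and 0.085 m and contact force between the fingers and anything else below 0.2 N and value of joint power above 0.85 rad), for 1.5 s.
3. the fingertips dwell just above the middle of the reading plate, touching nothing (horizontal distance between the grasp point and plate_top below 0.03 m and z of the grasp point in the frame of plate_top between 0.005 and 0.085 m and contact force between the fingers and anything else below 0.2 N and value of joint power above 0.85 rad), for 0.3 s.
At the end, for the whole second after the job is handed in: Lever past 0.85 of 1.0 rad; grasp point within 30 mm sideways of the plate's middle and under 85 mm above it (fingertips up to 65 mm above), touching nothing; small dish within 5 mm of its start and flat; bystanders within 10 mm of their starts (all of step 3 and distance of each of dish_a, dish_b, beaker, bung, spatula, jar, rack from where it was at the start of the episode below 0.01 m and distance of small_dish from where it was at the start of the episode below 0.005 m and angle between small_dish's own z axis and vertical below 0.1 rad).
It fails at once if a petri dish is touched (contact force between any of the fingers, the arm and small_dish above 0.3 N or contact force between any of the fingers, the arm and dish_a above 0.3 N or contact force between any of the fingers, the arm and dish_b above 0.3 N).
It fails at once if the reading plate is touched (contact force between any of the fingers, the arm and plate above 0.3 N).
It fails at once if a dish is moved or lifted (distance of any of small_dish, dish_a, dish_b from where it was at the start of the episode above 0.01 m).
It fails at once if a bystander is moved, knocked over or lifted (distance of any of beaker, bung, spatula, jar, rack from where it was at the start of the episode above 0.015 m or angle between any of beaker, bung, jar, rack's own z axis and vertical above 0.3 rad).
It also fails if it takes over 58 s, if anything falls off the work surface, if the arm or the gripper's body presses on something with over 40 N, if the wrist force passes 120 N, or if a joint passes its speed limit or range.

ROBOT

A 6-joint arm with a two-finger parallel gripper is mounted at the origin on the work surface. World frame = base frame: x ahead of the robot, y to its left, z up, the work surface at z = 0. Lengths are in m, angles in rad, forces in N, time in s.
With the tool pointing down it reaches from about 0.325 to 0.775 m from the base axis. Payload 5.5 kg.
Tool frame: the origin (TCP) lies between the finger pads; the fingertips stand 8 mm ahead of it and the grasp point (between the pads) lies 11 mm behind it (tcp_to_tips is the distance from the TCP to the fingertips, in m); z points along the fingers, y is the line along which they close (so a half turn about z gives the same grasp; the last joint's range is limited). The gripper opens to 88 mm and grips with 3 to 60 N. Pads are 20 mm wide; open, the fingers measure 115 mm over their backs; the gripper's body (75 mm by 178 mm) begins 61 mm behind the grasp point.
Start: joints at [-1.274, 0.091, 1.231, -0, 1.82, -0.057], TCP at [0.208, -0.563, 0.231] pointing down, gripper open.
Joint ranges: [-2.87, 2.87], [-0.86, 2.18], [0.17, 2.46], [-1.51, 4.65], [0.06, 2.69], [-2.65, 2.65]. Speed limits (rad/s): [2.57, 2.57, 3.01, 3.14, 3.14, 3.14].

INTERFACE

Orientations are given as a unit quaternion [w, x, y, z].
In Python, from bench import * gives the robot as it stands. Calls block until the motion is done:
- move_to(position, orientation): joint-space move of the TCP to a pose.
- move_l(position, speed=0.15, orientation=None): straight line of the TCP; orientation=None keeps the orientation; speed is the mean speed in m/s.
- movej(angles): joint-space move.
- gripper_open() and close(): open the fingers fully, or close them until they stop; the grip force is fixed at half the most.
- hold(seconds).
- inverse_kinematics(position, orientation): joint angles nearest the present ones, or None.
- state(): the state.
- get_image(name): name is "scene" or "top"; returns a dict with "frame" (480x640x3 uint8, blue, green, red), "depth" (480x640 float32, m along the optical axis (not along the pixel's ray), 0 where there is no reading), "camera_matrix" (3x3 intrinsics, pixels), "k1" (the pictures are not rectified: a ray, as slopes to the right and down, at radius r is drawn at 1 + k1 r^2 times it, then the intrinsics apply), "view" (4x4, takes a point from world to camera coordinates). Camera axes: x right, y up, looking along -z (the intrinsics and any distortion apply to the point x, -y, -z); pixel columns grow to the right and rows downward; lengths in m; the calibration is good to about 2 mm. A picture is of the moment at which its call begins.
A pose or a line that the arm cannot do raises IKError and nothing moves.
- job_done(): hands the job in; it is judged then, once.
The state is a dict: "time": time; "joint_pos": joint angles; "dq": joint speeds; "joint_torque": joint torques, N m; "ee_pos": TCP position; "ee_rot": TCP orientation; "ft_force": force on the tool from outside, world axes, zero at the start; "moment": the same for the moment, N m; "finger_gap": finger opening in m; "finger_force": force on a finger pad.
Only numpy, scipy, OpenCV 4.12 (cv2) and the standard library are available. Lean on these libraries where they do the work, as an engineer would, in place of code of your own. Each camera call takes 0.05 s, during which the arm holds its last target. There are 200 camera calls.

## Working session

There is one attempt and no reset: what is moved stays moved. The work goes in short steps, each a Python script; the robot and the scene stay as the last script left them, time stands still between calls to the robot, and variables do not carry over. Pictures are saved under pics/ and viewed, at most 10 in all, crops included, and the job is handed in when it is done.

```bash
mkdir -p pics; ls
cat > h.py <<'E'
from bench import *
import numpy as np, cv2
def rays(im,px):
    K=im["camera_matrix"];k1=im["k1"]
    px=np.atleast_2d(np.array(px,float))
    d=np.c_[(px[:,0]-K[0,2])/K[0,0],(px[:,1]-K[1,2])/K[1,1]]
    u=d.copy()
    for _ in range(20): u=d/(1+k1*(u**2).sum(1,keepdims=True))
    V=np.array(im["view"]);R=V[:3,:3];o=-R.T@V[:3,3]
    return o,np.c_[u[:,0],-u[:,1],-np.ones(len(u))]@R
def onz(im,px,z):
    o,r=rays(im,px); return o+r*((z-o[2])/r[:,2:3])
def bydepth(im,px):
    o,r=rays(im,px); px=np.atleast_2d(px).astype(int)
    return o+r*im["depth"][px[:,1],px[:,0]][:,None]
E
python3 - <<'E'
from h import *
for n in("scene","top"):
    im=get_image(n); cv2.imwrite(f"pics/{n}0.png",im["frame"])
    V=np.array(im["view"]);print(n,-V[:3,:3].T@V[:3,3],im["k1"])
    np.save(f"{n}0.npy",im,allow_pickle=True)
print(state())
E
```

```text
pics
scene [ 1.34185717 -0.54221901  1.04056588] -0.020454983728273504
top [ 0.43641356 -0.05680792  1.01208895] 0.03158720639476366
{'time': 0.1, 'joint_pos': array([-1.27371473e+00,  9.17683818e-02,  1.23175235e+00, -2.62808865e-05,
        1.81981146e+00, -5.66966391e-02]), 'dq': array([ 0.00049841, -0.00207721, -0.00262392, -0.00058698, -0.00061666,
        0.00079772]), 'joint_torque': array([ 3.07774229e-03, -4.47855878e+01, -4.07570887e+01,  7.00298161e-02,
        2.83634121e-02, -1.06656287e-04]), 'ee_pos': array([ 0.20778393, -0.56260076,  0.22963645]), 'ee_rot': array([-8.61970042e-04,  9.84396067e-01,  1.75964847e-01, -1.16934615e-04]), 'ft_force': array([-0.22428862,  0.09574776, -0.02111319]), 'moment': array([ 0.03487336,  0.00638101, -0.05052885]), 'finger_force': 0.0, 'finger_gap': 0.08773860434971445}
```

View pics/top0.png

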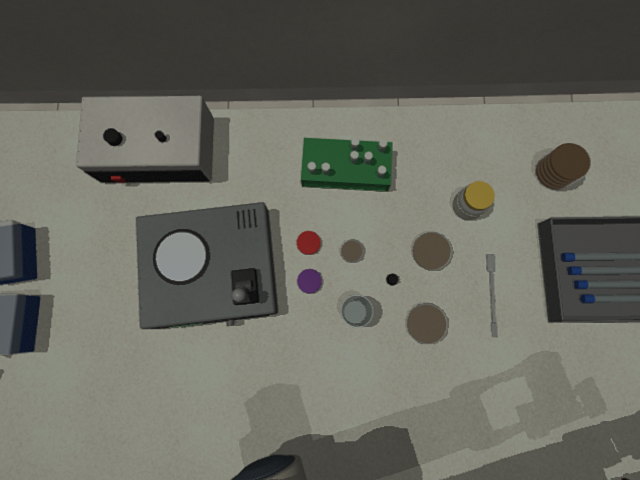

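View pics/scene0.png

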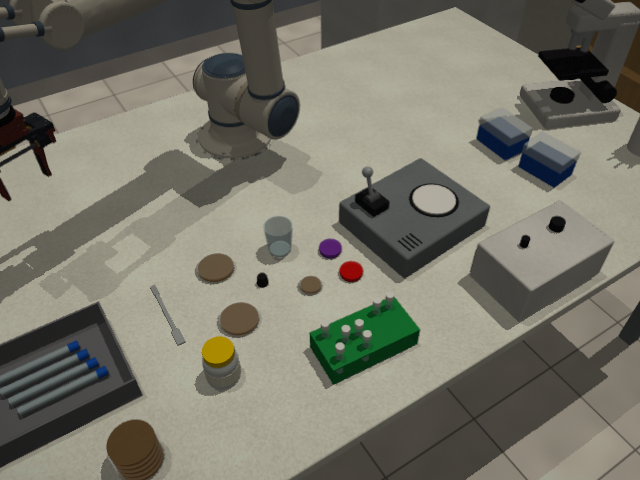

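The top view has world +x up and +y left. The small brown dish is at (352,251), the plate at (181,257), the lever ball at about (239,296) and the beaker at (357,311). The scene view shows the ball at (368,172), the small dish at (311,285) and the plate at (434,199).

Run:
```python
from h import *
T=np.load("top0.npy",allow_pickle=True).item();S=np.load("scene0.npy",allow_pickle=True).item()
def blob(m,x,y,r):
    w=np.zeros_like(m);cv2.circle(w,(x,y),r,255,-1);m=m&w
    c=max(cv2.findContours(m,0,1)[0],key=cv2.contourArea)
    return cv2.fitEllipse(c)
for n,im,(px,py),(dx,dy) in(("top",T,(181,257),(352,251)),("scene",S,(434,199),(311,285))):
    f=im["frame"];hsv=cv2.cvtColor(f,cv2.COLOR_BGR2HSV)
    print(n,"dish px",f[dy,dx],hsv[dy,dx],"bench",hsv[dy-20,dx],"plate",hsv[py,px])
    e=blob(cv2.inRange(hsv[...,2],120,255),px,py,34);p=onz(im,e[0],.075)[0]
    print("plate",e,p,bydepth(im,e[0]))
    b=hsv[dy,dx]
    m=cv2.inRange(hsv,(0,int(hsv[dy,dx,1])-25,0),(25,255,int(b[2])+20))
    e=blob(m,dx,dy,17);print("dish",e,onz(im,e[0],.014)[0],bydepth(im,e[0]))
# counter edge orientation: corners of top (z=.07)
c=onz(T,[(137,217),(266,204),(275,315),(140,327)],.07);print(c,np.linalg.norm(np.diff(c,axis=0),axis=1),c.mean(0))
# ball: two-view
o1,r1=rays(T,(239,296));o2,r2=rays(S,(368,172))
s=np.linalg.lstsq(np.c_[r1[0],-r2[0]],o2-o1,rcond=None)[0];print("ball",o1+s[0]*r1[0],o2+s[1]*r2[0])
cx=np.vstack([T["frame"][260:340,200:290],T["frame"][215:295,310:400]])
cv2.imwrite("pics/crop.png",cv2.resize(np.hstack([T["frame"][225:335,190:290],S["frame"][140:250,330:430]]),None,fx=4,fy=4,interpolation=2))
```

```text
top dish px [63 75 84] [17 64 84] bench [ 32  23 142] plate [ 83   7 145]
plate ((180.22329711914062, 256.26885986328125), (46.13116455078125, 49.341915130615234), 50.86921691894531) [0.58350073 0.25047618 0.075     ] [[0.58379296 0.25108669 0.0731382 ]]
dish ((351.4739990234375, 250.63247680664062), (19.609895706176758, 19.88467025756836), 2.4661459922790527) [ 0.60039488 -0.11128116  0.014     ] [[ 0.60062726 -0.11135836  0.01258562]]
scene dish px [61 83 99] [17 98 99] bench [ 26  31 175] plate [ 23  23 176]
plate ((433.872314453125, 198.65538024902344), (27.500974655151367, 42.80965042114258), 97.99574279785156) [0.58444013 0.24748855 0.075     ] [[0.58262939 0.24937648 0.07269165]]
dish ((310.2864074707031, 284.7563171386719), (16.36813735961914, 19.637996673583984), 90.08838653564453) [ 0.60908611 -0.11809567  0.014     ] [[ 0.60862073 -0.11782631  0.01334803]]
[[0.67056936 0.34849677 0.07      ]
 [0.69536268 0.07301391 0.07      ]
 [0.45985536 0.05160999 0.07      ]
 [0.43977503 0.32644893 0.07      ]] [0.2765963  0.23647796 0.27557152] [0.56639061 0.1998924  0.07      ]
ball [0.49378251 0.10983248 0.15533057] [0.49479158 0.11173043 0.1557673 ]
```

View pics/crop.png

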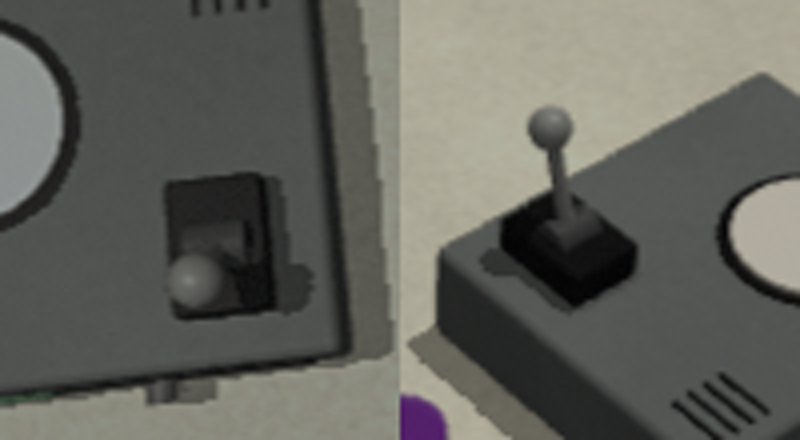

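Measurements:

| Item | Position (m) | Check |
|---|---|---|
| Counter yaw | about 0.087 rad | |
| Plate | (0.584, 0.249) | matches the counter geometry to about 3 mm |
| Hinge | (0.515, 0.111, 0.092) | |
| Ball | about 0.3 rad near side of upright, z about 0.156 | consistent with the task |

Next I push the lever with closed fingers, with the tips at z = 0.145.

Run:
```python
from h import *
t=.087; q=[0,np.cos(t/2),np.sin(t/2),0]; H=np.array([.515,.1112]); u=np.array([np.cos(t),np.sin(t)])
P=lambda s,z:[*(H+s*u),z]
close()
move_to(P(-.075,.29),q)
print(state()["time"],state()["ee_pos"])
move_l(P(-.07,.153),.12)
f0=np.array(state()["ft_force"])
move_l(P(-.005,.153),.06); print("mid",np.array(state()["ft_force"])-f0)
for s in np.arange(0,.0201,.003):
    move_l(P(s,.153),.04); f=np.array(state()["ft_force"])-f0
    print(round(s,3),f.round(2),np.array(state()["ee_pos"]).round(4))
    if f[:2]@u<-8: break
move_l(P(s-.06,.153),.1)
move_l(P(s-.06,.27),.15)
for n in("scene","top"):
    im=get_image(n); np.save(f"{n}1.npy",im,allow_pickle=True)
    globals()[n]=im["frame"]
print(state()["time"])
cv2.imwrite("pics/lever.png",cv2.resize(np.hstack([top[225:335,190:290],scene[140:250,330:430]]),None,fx=4,fy=4,interpolation=2))
```

```text
3.9583 [0.44047816 0.10416522 0.28983976]
mid [-0.30228082  0.50804478  0.08046584]
0.0 [-0.38  0.83  0.71] [0.5152 0.1112 0.153 ]
0.003 [-0.83  0.1  -0.82] [0.5182 0.1115 0.153 ]
0.006 [ 0.66  0.75 -0.25] [0.5212 0.1117 0.153 ]
0.009 [-0.58  1.52 -0.03] [0.5242 0.1119 0.153 ]
0.012 [-3.34  0.48  0.14] [0.5268 0.1122 0.153 ]
0.015 [-13.29   0.22   4.4 ] [0.5274 0.1123 0.1529]
9.7917
```

View pics/lever.png

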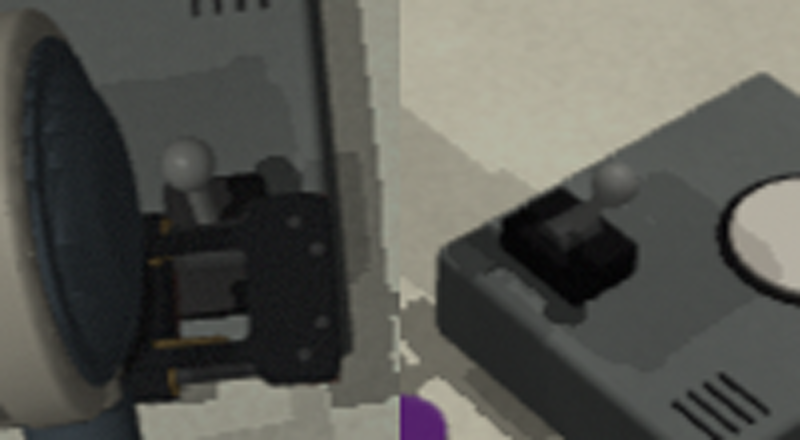

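Both views show the ball now leaning to the far side, at top-view pixel (237,265). The stop force rose at the predicted spot. Next I point at the dish, then the plate.

Run:
```python
from h import *
q=list(state()["ee_rot"])
move_to([.603,-.1135,.25],q)
move_l([.603,-.1135,.05],.12); hold(2.3)
print(state()["time"],state()["ee_pos"])
im=get_image("scene"); a=im["frame"][200:340,220:400]
move_l([.603,-.1135,.26],.15)
move_to([.5838,.249,.26],q)
move_l([.5838,.249,.112],.12); hold(1)
s=state();print(s["time"],s["ee_pos"],s["ft_force"])
b=get_image("scene")["frame"][110:250,330:510]
cv2.imwrite("pics/point.png",cv2.resize(np.hstack([a,b]),None,fx=2.2,fy=2.2))
```

```text
14.9167 [ 0.60299768 -0.11351242  0.05000104]
20.2583 [0.58379931 0.24897572 0.11196624] [-0.01011775  0.11641097 -0.09740903]
```

View pics/point.png

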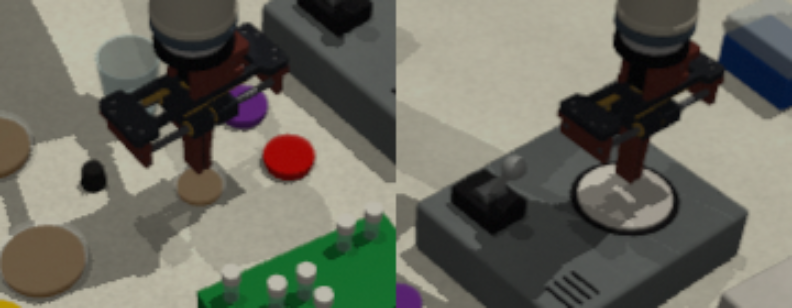

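The left crop shows the fingertips over the middle of the small dish at crop pixel (200,170). The right crop shows them over the plate at (628,180), with the lever still on the far side and nothing disturbed.

```bash
python3 -c "
from bench import *
print(job_done())"
```

```text
the job is handed in; nothing more can be done
None
```

The job is handed in, though no verdict came back: the lever is over against its far stop, the small dish was pointed at for over two seconds, and the arm finished pointing at the middle of the reading plate, with nothing else seen to move.

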